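Hang the lift-off door of a bench mixer and shut it

TASK

Take the door panel out of its stand and hang it on the mixer's two hinge pins: hold it standing open, roughly square to the mixer's front, feel gently for the pins and lower both knuckles over them together until the door is fully home, never forcing it. Then let go and swing the hung door shut against its stop. Leave the other things on the bench where they are.

Things in the scene. Friction and masses are not known exactly. Their poses are not given: they have to be found in the camera images.
- machine: The mixer, fixed: white base plate (250 deep, 230 wide, 20 high) and open aluminium frame up to 180 mm high, tubes inside. Origin on the table, middle of the front, in the plane of the hinge pins (20 mm before the base plate). +x into the machine, -x out of its front (to the robot at yaw 0), +y left as the robot sees it, z up. Hinge post at the left (+y), closing post at the right, cross bar between their tops.
- stop (a point): Middle of the face of the black rubber door stop on the closing post, 30 wide (y), 100 high; axes as the machine, at machine (5, -60, 105) mm. The shut door runs from the pins along the machine's -y with its back on this face (5 mm behind the pins' plane); the posts and cross bar stand 14 mm farther back.
- hinge_low (a point): Right-hand end mark of the lower hinge, at shoulder height, machine (0, 78, 45) mm, axes as the machine. Two vertical steel pins, one straight above the other, 8 mm thick, 20 tall, tip bevel 0.5, stand on one bracket clamped fast in slots: both pins together stand 3 to 20 mm to the LEFT (+y) of these marks, exactly in x and z. How far is not measured: feel along y for it.
- hinge_up (a point): Right-hand end mark of the upper hinge, at machine (0, 78, 135) mm: same pin, same unmeasured shift, tip at 155. Each pin stands on an arm 18 wide, 8 thick, reaching 9 mm before the pin, from a plate 17 mm behind it. The lower knuckle cannot pass down through the upper arm: bring the door in level from the front (machine -x), raised a little more than a pin's height, then lower.
- door: Lift-off door, 0.22 to 0.42 kg: white frame, clear window, 140 long (x), 10 thick (y), 150 high, two dark steel knuckles on one end. Origin: middle of the panel's underside; +x from the knuckles to the free edge, z up. Its plain top edge can be pinched across the 10 mm. It starts in the stand the right way up, knuckles away from the robot. Fully home, its underside is 30 mm above the table.
- door_mid (a point): Centre of the door panel, 75 mm above its underside and 75 mm below its top edge; axes as the door.
- knuckle_low (a point): Centre of the lower knuckle's underside, at door (-83, 0, 15) mm. Each knuckle is a vertical steel ring, 32 mm outside, 9.8 mm bore, 18 mm high, open through. Home means this point lies at the pin's foot, resting on the shoulder.
- knuckle_up (a point): Centre of the upper knuckle's underside, at door (-83, 0, 105) mm, on the same vertical line, 90 mm above the lower.
- door_edge (a point): Middle of the free edge of the door, at door (70, 0, 75) mm, 153 mm from the hinge line. The hung door turns freely about the pins, with a little friction, and stays where it is left.
- stand: Slotted stand, fixed: dark base 120 x 90, 12 high, with two pairs of grey cheeks 30 mm tall leaving a 14 mm slot along its x. Origin on the table under its middle. The door stands in the slot on the base (underside 12 mm above the table): lift it straight up 35 mm to clear.
- beaker: Bystander: glass beaker, 66 across, 85 high; origin at its underside.
- reagent: Bystander: amber bottle, 60 across, 130 high; origin at its underside.
- dish: Bystander: clear dish lying in front, 70 across, 14 high; origin at its underside.
- tray: Bystander: white tray 100 x 70, 22 high; origin at its underside.
- jar: Bystander: white jar, 64 across, 80 high; origin at its underside.
- driver: Bystander: screwdriver lying down.
- redpot: Bystander: red plastic pot, 100 across, 90 high; origin at its underside.

How it is judged:
On the way:
1. the door hangs on both pins, fully home, standing open by at least 40 degrees, and let go (x of knuckle_low in the frame of hinge_low between -0.005 and 0.005 m and y of knuckle_low in the frame of hinge_low between 0 and 0.023 m and z of knuckle_low in the frame of hinge_low between -0.003 and 0.004 m and x of knuckle_up in the frame of hinge_up between -0.005 and 0.005 m and y of knuckle_up in the frame of hinge_up between 0 and 0.023 m and z of knuckle_up in the frame of hinge_up between -0.003 and 0.004 m and angle between door_mid's own z axis and vertical below 0.07 rad and x of door_edge in the frame of machine below -0.098 m and contact force between door and the fingers below 0.2 N), for 0.2 s.
At the end, for the whole second after the job is handed in: Both knuckles are home on their pins (undersides -3 to 4 mm from the shoulders, within 5 mm in x and 0 to 23 mm left of the marks), the door upright within 4 degrees, its free edge within 12 mm of shut, on the stop's side, released and at rest (x of knuckle_low in the frame of hinge_low between -0.005 and 0.005 m and y of knuckle_low in the frame of hinge_low between 0 and 0.023 m and z of knuckle_low in the frame of hinge_low between -0.003 and 0.004 m and x of knuckle_up in the frame of hinge_up between -0.005 and 0.005 m and y of knuckle_up in the frame of hinge_up between 0 and 0.023 m and z of knuckle_up in the frame of hinge_up between -0.003 and 0.004 m and angle between door_mid's own z axis and vertical below 0.07 rad and x of door_edge in the frame of machine between -0.012 and 0.012 m and y of door_edge in the frame of machine below -0.045 m and contact force between door and the fingers below 0.2 N and linear speed of door below 0.01 m/s and angular speed of door below 0.1 rad/s); the robot touches nothing.
It fails at once if the door is forced or dropped: more than 30 N between door and mixer (contact force between door and machine above 30 N).
It fails at once if the robot pushes on the mixer itself with more than 30 N (contact force between any of the fingers, the arm and machine above 30 N).
It fails at once if another thing on the bench is moved by more than 25 mm (distance of any of beaker, reagent, dish, tray, jar, driver, redpot from where it was at the start of the episode above 0.025 m).
It also fails if it takes over 72 s, if anything falls off the work surface, if the arm or the gripper's body presses on something with over 40 N, if the wrist force passes 120 N, or if a joint passes its speed limit or range.

ROBOT

A 6-joint arm with a two-finger parallel gripper is mounted at the origin on the work surface. World frame = base frame: x ahead of the robot, y to its left, z up, the work surface at z = 0. Lengths are in m, angles in rad, forces in N, time in s.
With the tool pointing down it reaches from about 0.375 to 0.9 m from the base axis. Payload 3.1 kg.
Tool frame: the origin (TCP) lies at the very end of the fingers, on their centre line; the grasp point (between the pads) lies 19 mm behind it (manip.pinch_z is the distance from the TCP to the grasp point, in m); z points along the fingers, y is the direction in which the jaws open and shut (so a half turn about z gives the same grasp; the last joint's range is limited). The gripper opens to 85 mm and grips with 20 to 120 N. Pads are 22 mm wide; open, the fingers measure 114 mm over their backs; the gripper's body (76 mm by 85 mm) begins 54 mm behind the grasp point. The pads swing forward as they close: fully open they stand 13 mm farther back than shut.
Start: joints at [1.069, 0.527, 1.433, -0, 1.181, -0.178], TCP at [0.199, 0.593, 0.192] pointing down, gripper open.
Joint ranges: [-3.08, 3.08], [-0.75, 2.2], [0.22, 2.44], [-1.43, 4.57], [0, 2.65], [-2.85, 2.85]. Speed limits (rad/s): [2.79, 2.79, 3.14, 3.14, 3.14, 3.14].

INTERFACE

Orientations are given as a unit quaternion [x, y, z, w].
In Python, from station import manip gives the robot as it stands.
- The arm moves only by the tool drive_tool, never from a script. Its argument "increments" is a list of rows, each a list of 7 numbers: the closure in counts, from 0 (fully open) to 255 (shut), then the shift along the tool's x, y, z in cm, then the turn, a rotation vector about the tool's x, y, z in rad. A call has 1 to 20 rows; each row is the pose to reach, as a shift and turn from the pose commanded when the call began, along the tool's axes at that moment; what a row does not reach only later rows make up. A row lasts 1/10 s, in which the tool goes at most 50 mm and 8.59 degrees, less where a joint would pass 70% of its speed; a pose out of reach is approached as far as the arm can. A call with a gripper value outside its range is refused whole. The fingers move at their own pace and stop on an object; "force" is the grip in N (left out, the last holds). Time passes only in rows, so rows that repeat a pose let the fingers close. It gives the time, the measured TCP pose, the force and the opening at its end, in the units of the state.
- manip.sense(): the state, without advancing time (a new reading comes with each control period).
- manip.snapshot(name): name is "scene" or "side" or "wrist"; returns the picture (420x560x3 uint8, red, green, blue); there is no depth.
- manip.camera_model(name): a dict with "mtx" (3x3 intrinsics, pixels), "cam_to_world" (4x4, takes a point from camera to world coordinates). Camera axes: x right, y down, z forward; pixel columns grow to the right and rows downward; lengths in m; the calibration is good to about 2 mm. A picture is of the moment at which its call begins: read the wrist's pose just before it. camera_model takes no time and is no camera call; for the wrist camera it gives the pose at the moment of the call.
- manip.sign_off(): hands the job in, once; it reports no verdict.
The state is a dict: "t": time; "q": joint angles; "qd": joint speeds; "tau": joint torques, N m; "tcp_pos": TCP position; "tool_rot": TCP orientation; "force": force on the tool from outside, world axes, zero at the start; "ft_torque": the same for the moment, N m; "finger_gap": opening from 0.0 (shut) to 1.0 (fully open).
Only numpy, scipy, OpenCV 4.12 (cv2) and the standard library are available. Lean on these libraries where they do the work, as an engineer would, in place of code of your own. Each camera call takes 0.05 s, during which the arm holds its last target. There are 200 camera calls.

## Working session

There is one attempt and no reset: what is moved stays moved. The work goes in short steps, Python scripts to look and compute and a tool call to move; the robot and the scene stay as the last step left them, time stands still between calls to the robot, and variables do not carry over. Pictures are saved under pics/ and viewed, about 8 in all and at most 12, crops included, and the job is handed in when it is done.

Besides the shell and the picture viewer there is one more tool, called after "Request:" as name([rows], argument=value, ...), one row to a line, values as JSON. drive_tool: Moves the arm, as the interface text tells. Its arguments: {"type":"object","properties":{"increments":{"type":"array","items":{"type":"array","items":{"type":"number"}}},"force":{"type":"number"}},"required":["increments"]}

```bash
mkdir -p pics; ls; python3 - <<'E'
from station import manip
import cv2
print(manip.sense())
for n in ("scene","side"):
    im=manip.snapshot(n); cv2.imwrite(f"pics/{n}0.png",cv2.cvtColor(im,cv2.COLOR_RGB2BGR))
    m=manip.camera_model(n); print(n,m)
E
```

```text
pics
{'t': 0.0, 'q': array([ 1.06854409e+00,  5.28532405e-01,  1.43393088e+00,  1.73144305e-05,
        1.18137088e+00, -1.78467719e-01]), 'qd': array([-9.04715274e-05, -1.66950326e-03, -1.09880786e-03,  3.40873063e-04,
        5.66312781e-04, -8.45927181e-04]), 'tau': array([-2.27277422e-03, -4.42346656e+01, -1.78021163e+01, -2.04105004e-04,
        8.51706311e-03,  2.99641464e-06]), 'tcp_pos': array([0.19839804, 0.59181737, 0.19048393]), 'tool_rot': array([ 1.61189162e-01,  9.86922894e-01, -1.05379000e-03, -3.81683763e-04]), 'force': array([-0.00065343,  0.28804804,  0.42767693]), 'ft_torque': array([ 0.01421686,  0.02495396, -0.01636805]), 'finger_gap': 0.9986651236140737}
scene {'mtx': array([[450.43420697,   0.        , 282.70728776],
       [  0.        , 450.43420697, 208.99109325],
       [  0.        ,   0.        ,   1.        ]]), 'cam_to_world': array([[-0.34462875,  0.81219457, -0.4707133 ,  1.19380515],
       [ 0.93871849,  0.2948457 , -0.17853182,  0.23704563],
       [-0.00621478, -0.50339448, -0.86403436,  1.24559293],
       [ 0.        ,  0.        ,  0.        ,  1.        ]])}
side {'mtx': array([[405.43721966,   0.        , 280.17799597],
       [  0.        , 405.43721966, 212.84476689],
       [  0.        ,   0.        ,   1.        ]]), 'cam_to_world': array([[ 0.98928444, -0.11291674,  0.09255321,  0.42170701],
       [-0.14433152, -0.66077023,  0.73658069, -0.96017003],
       [-0.02201588, -0.74204616, -0.66998716,  1.01064705],
       [ 0.        ,  0.        ,  0.        ,  1.        ]])}
```

View pics/scene0.png

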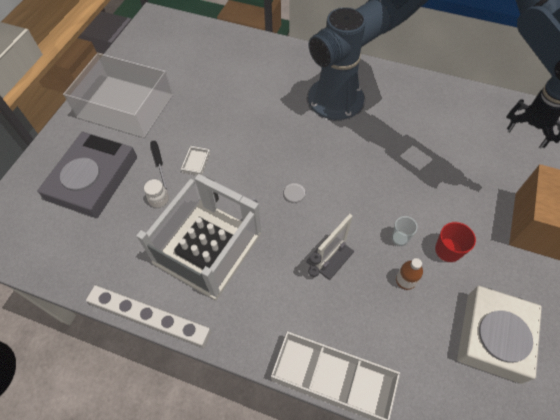

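View pics/side0.png

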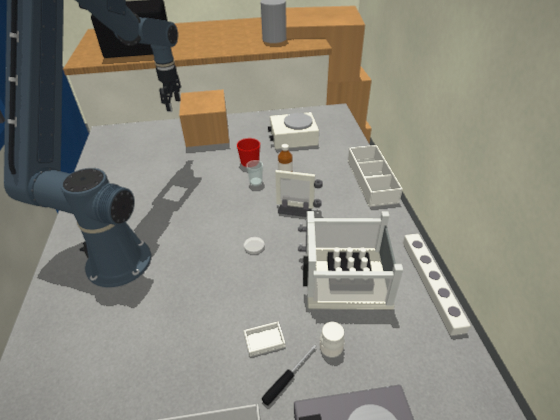

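The scene view shows the mixer (about 205,235), the door in its stand (about 335,240), the dish (295,193), beaker, bottle and pot to the right. Next I enlarge both.

```bash
python3 - <<'E'
import cv2
a=cv2.imread("pics/scene0.png")[165:300,140:365]; b=cv2.imread("pics/side0.png")[150:320,225:415]
cv2.imwrite("pics/a.png",cv2.resize(a,None,fx=3.5,fy=3.5,interpolation=cv2.INTER_CUBIC))
cv2.imwrite("pics/b.png",cv2.resize(b,None,fx=3.5,fy=3.5,interpolation=cv2.INTER_CUBIC))
E
```

```text
(no output)
```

View pics/a.png

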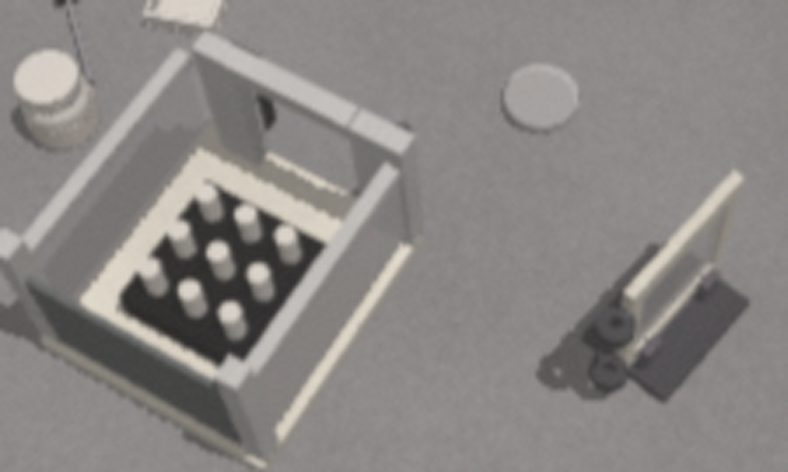

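View pics/b.png

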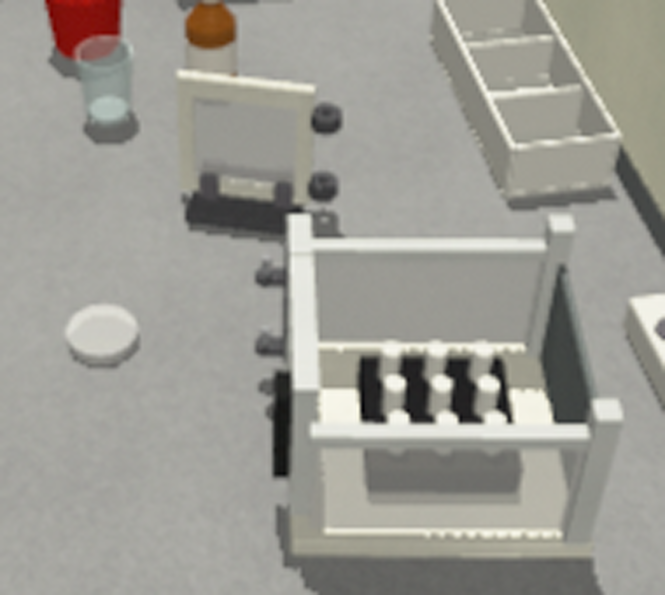

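Scene crop: base-plate corner front-left at (412,240), hinges near (405,130), door top edge from (738,178) to (632,297), upper knuckle at (615,322). Side crop: base-plate corners at (290,553) and (593,553), door top edge (180,75)–(314,88), pins/arms at (268,272), (268,345). Now I fit poses.

```bash
cat > h.py <<'E'
import numpy as np, cv2
from scipy.optimize import least_squares
from station import manip
C={n:manip.camera_model(n) for n in ("scene","side")}
def proj(m,P):
    T=np.linalg.inv(m["cam_to_world"]); p=np.atleast_2d(P)@T[:3,:3].T+T[:3,3]
    p=p@m["mtx"].T; return p[:,:2]/p[:,2:]
def W(pose,P):
    x,y,a=pose; c,s=np.cos(a),np.sin(a); P=np.atleast_2d(P)
    return np.c_[x+c*P[:,0]-s*P[:,1], y+s*P[:,0]+c*P[:,1], P[:,2]]
def fit(obs,x0,ms=None):  # obs: (cam model, pixel, local point m)
    f=lambda q:np.ravel([proj(m,W(q,P))[0]-np.array(uv) for m,uv,P in obs])
    r=least_squares(f,x0,loss='soft_l1'); return r.x,r.fun.reshape(-1,2)
A=lambda u,v:(140+u/3.5,165+v/3.5)
B=lambda u,v:(225+u/3.5,150+v/3.5)
E
python3 - <<'E'
from h import *
np.set_printoptions(precision=4,suppress=True)
s,d=C["scene"],C["side"]; mm=lambda *p:np.array(p)/1000
o=[(s,A(412,240),mm(20,115,20)),(s,A(265,467),mm(270,115,0)),(s,A(45,345),mm(270,-115,0)),
(d,B(290,553),mm(20,-115,0)),(d,B(593,553),mm(270,-115,0)),(d,B(290,539),mm(20,-115,20))]
q,r=fit(o,[.65,-.2,0]); print("machine",q,np.degrees(q[2]));print(r)
o=[(s,A(740,178),mm(70,0,162)),(s,A(634,297),mm(-70,0,162)),(s,A(613,320),mm(-83,0,135)),
(d,B(180,75),mm(70,0,162)),(d,B(314,88),mm(-70,0,162)),(d,B(326,113),mm(-83,0,135))]
q,r=fit(o,[.6,.1,3.1]); print("door",q,np.degrees(q[2]));print(r)
dish=None
for cam,uv,z in((s,A(540,97),.014),(d,B(102,330),.014),(s,(407,225),.085),(s,(416,263),.13)):
    K=np.linalg.inv(cam["mtx"])@[*uv,1]; T=cam["cam_to_world"]; v=T[:3,:3]@K; print(T[:3,3]+v*(z-T[2,3])/v[2])
E
```

```text
machine [ 0.5822 -0.1605 -0.1778] -10.187116716686738
[[ 3.5583 -2.4339]
 [-0.0507  3.0775]
 [-0.5387  0.5129]
 [ 0.0694  0.0587]
 [-0.8164  1.3356]
 [ 0.233   0.046 ]]
door [0.6218 0.1725 2.7594] 158.1006950787118
[[ 0.1905 -0.7765]
 [-1.9905 -0.4372]
 [ 0.2713  0.5492]
 [-0.4538 -1.3157]
 [ 0.3504 -0.1213]
 [ 0.3051 -0.6192]]
[ 0.4529 -0.0032  0.014 ]
[ 0.4495 -0.0068  0.014 ]
[0.4886 0.3565 0.085 ]
[0.6213 0.3992 0.13  ]
```

Request:
drive_tool([
  [0,-5,-2.4,-1.4,0,0,0.03],
  [0,-10,-5,-3,0,0,0.06],
  [0,-14,-7,-5,0,0,0.06],
  [0,-18,-9,-6,0,0,0.06],
  [0,-22,-11,-8,0,0,0.06],
  [0,-26,-13,-10,0,0,0.06],
  [0,-30,-15,-12,0,0,0.06],
  [0,-34,-17,-14,0,0,0.06],
  [0,-38,-19,-14,0,0,0.06],
  [0,-42,-21,-14,0,0,0.06],
  [0,-46,-23,-14,0,0,0.06],
  [0,-50,-25,-14,0,0,0.06],
  [0,-53.5,-26.2,-14,0,0,0.06],
  [0,-53.5,-26.2,-14,0,0,0.06],
  [0,-53.5,-26.2,-14,0,0,0.06],
])

```text
t: 1.6
tcp_pos: [0.6225, 0.1733, 0.3303]
tool_rot: [0.192, 0.981, -0.0, -0.001]
force: [-1.0, -0.1, 0.7]
finger_gap: 1.002
```

```bash
python3 - <<'E'
from h import *
np.set_printoptions(precision=4,suppress=True)
s=manip.sense(); print(s["t"],s["tcp_pos"],s["tool_rot"],s["force"])
m=manip.camera_model("wrist"); im=manip.snapshot("wrist"); np.savez("w1.npz",**m)
print(m); cv2.imwrite("pics/w1.png",cv2.cvtColor(im,cv2.COLOR_RGB2BGR))
E
```

```text
1.6 [0.6225 0.1733 0.3303] [ 0.1915  0.9815 -0.0001 -0.0013] [-1.0098 -0.0787  0.7093]
{'mtx': array([[289.0937,   0.    , 276.0047],
       [  0.    , 289.0937, 212.4552],
       [  0.    ,   0.    ,   1.    ]]), 'cam_to_world': array([[ 0.3763,  0.8844,  0.2763,  0.5511],
       [ 0.9265, -0.3588, -0.1132,  0.2019],
       [-0.001 ,  0.2986, -0.9544,  0.5127],
       [ 0.    ,  0.    ,  0.    ,  1.    ]])}
```

View pics/w1.png

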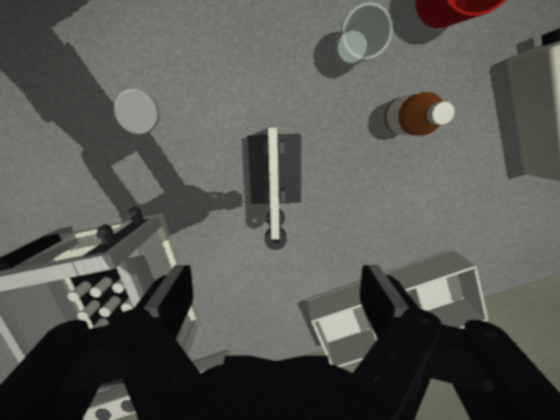

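Wrist view: door top edge runs from (273,128) to (275.5,240), nearly along the image column; upper/lower knuckles overlap below it; mixer hinges at left, black stop at upper left.

```bash
python3 - <<'E'
from h import *
np.set_printoptions(precision=4,suppress=True)
m=dict(np.load("w1.npz"));im=cv2.imread("pics/w1.png")
# edges of bright top strip per row
for r in (132,150,170,190,210,230,236):
    g=im[r,255:295].astype(int).sum(1)/3; print(r,255+np.where(g>160)[0])
T=m["cam_to_world"]
def ray(uv,z):
    v=T[:3,:3]@np.linalg.inv(m["mtx"])@[*uv,1]; return T[:3,3]+v*(z-T[2,3])/v[2]
a=ray((273,128),.162);b=ray((275.5,240),.162);print(a,b,np.linalg.norm(a-b),(a+b)/2,np.degrees(np.arctan2(*(a-b)[1::-1])))
cv2.imwrite("pics/w1c.png",cv2.resize(im[170:340,0:260],None,fx=3,fy=3,interpolation=cv2.INTER_CUBIC))
E
```

```text
132 [269 270 271 272 273 274 275 276]
150 [269 270 271 272 273 274 275 276]
170 [270 271 272 273 274 275 276]
190 [271 272 273 274 275 276 277]
210 [271 272 273 274 275 276 277]
230 [272 273 274 275 276 277]
236 [272 273 274 275 276 277 278]
[0.5558 0.1958 0.162 ] [0.6874 0.1454 0.162 ] 0.14089239682795707 [0.6216 0.1706 0.162 ] 159.05236936322348
```

View pics/w1c.png

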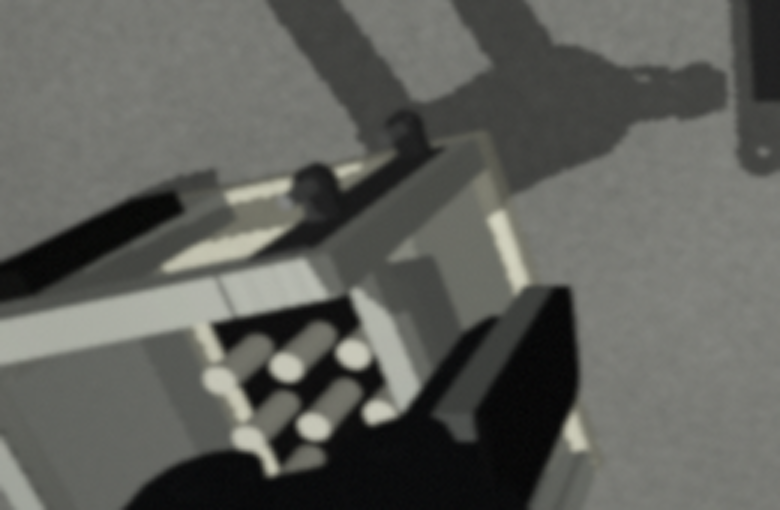

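Request:
drive_tool([
  [0,0,-0.28,4,0,0,-0.02],
  [0,0,-0.28,8,0,0,-0.02],
  [0,0,-0.28,12,0,0,-0.02],
  [0,0,-0.28,16,0,0,-0.02],
  [0,0,-0.28,18.5,0,0,-0.02],
  [0,0,-0.28,19.9,0,0,-0.02],
  [0,0,-0.28,19.9,0,0,-0.02],
  [255,0,-0.28,19.9,0,0,-0.02],
  [255,0,-0.28,19.9,0,0,-0.02],
  [255,0,-0.28,19.9,0,0,-0.02],
  [255,0,-0.28,19.9,0,0,-0.02],
  [255,0,-0.28,19.9,0,0,-0.02],
  [255,0,-0.28,19.9,0,0,-0.02],
  [255,0,-0.28,19.9,0,0,-0.02],
], force=60)

```text
t: 3.05
tcp_pos: [0.6216, 0.1712, 0.1326]
tool_rot: [0.181, 0.983, 0.0, 0.0]
force: [0.1, -0.1, -0.3]
finger_gap: -0.002
```

```bash
python3 - <<'E'
from h import *
s=manip.sense(); print(s["finger_gap"],s["force"],s["tcp_pos"])
ims=[manip.snapshot(n) for n in("wrist","side","scene")]
a=cv2.resize(ims[1][130:230,250:350],(400,400)); b=cv2.resize(ims[2][190:290,290:390],(400,400))
w=cv2.resize(ims[0],(533,400))[:, 66:466]
cv2.imwrite("pics/c.png",cv2.cvtColor(np.hstack([a,w]),cv2.COLOR_RGB2BGR))
E
```

```text
-0.0021196848924184926 [ 0.06882137 -0.10817583 -0.30801241] [0.62162917 0.17124563 0.13256628]
```

View pics/c.png

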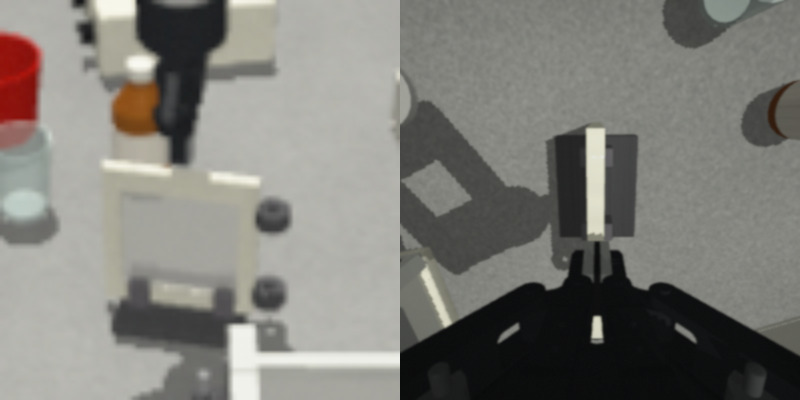

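```bash
python3 - <<'E'
from h import *
s=manip.sense()
m=manip.camera_model("wrist");im=manip.snapshot("wrist");b=manip.snapshot("side")
R=__import__("scipy.spatial.transform",fromlist=['Rotation']).Rotation.from_quat(s["tool_rot"]).as_matrix()
P=s["tcp_pos"]
print("tcp px",proj(m,P)," grasp",proj(m,P-R[:,2]*.019)," door top @centre",proj(m,[.6216,.1706,.162]),"ends",proj(m,[[.5558,.1958,.162],[.6874,.1454,.162]]))
print("side tcp",proj(C["side"],P),proj(C["side"],[.6216,.1706,.162]))
a=cv2.resize(im[220:370,220:340],(480,600),interpolation=cv2.INTER_CUBIC)
b=cv2.resize(b[140:230,270:318],(320,600),interpolation=cv2.INTER_CUBIC)
cv2.imwrite("pics/c2.png",cv2.cvtColor(np.hstack([a,b]),cv2.COLOR_RGB2BGR))
E
```

```text
tcp px [[276.75273488 240.32659697]]  grasp [[276.81853041 252.39143322]]  door top @centre [[275.79635725 260.55211783]] ends [[275.98700372 135.9050341 ]
 [275.64823495 357.39635361]]
side tcp [[295.32017353 179.47752238]] [[295.37603067 172.86738293]]
```

View pics/c2.png

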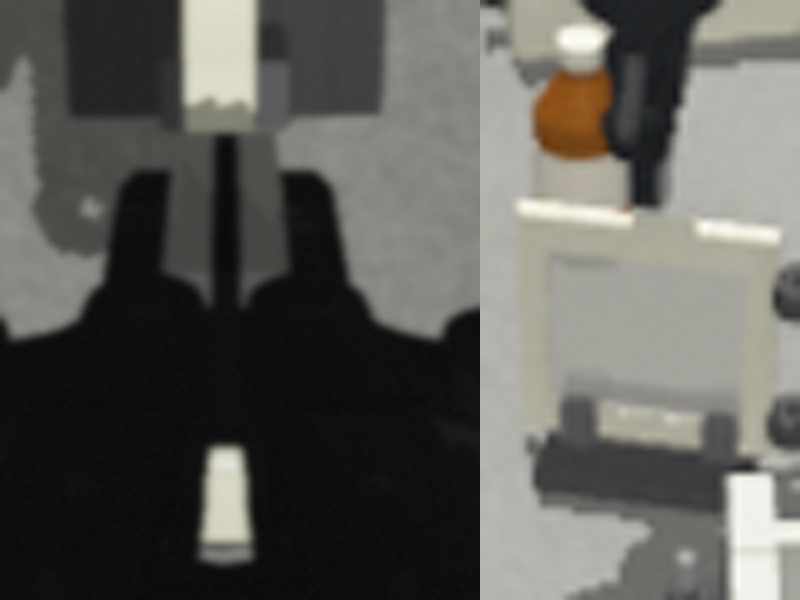

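```bash
python3 - <<'E'
from h import *
print([a for a in dir(manip) if a[0]!='_'],manip.pinch_z)
m=manip.camera_model("wrist");s=manip.sense();T=m["cam_to_world"]
P=s["tcp_pos"]
for d in (-.02,-.03,-.04,-.05,-.06):
    for hx in (0,.011):
        x=np.array([-.93,.36,0])*hx
        print(d,hx,proj(m,P+[0,0,-d]+x)[0], proj(C["side"],P+[0,0,-d]+x)[0])
E
```

```text
['PlanningError', 'camera_model', 'pinch_z', 'sense', 'sign_off', 'snapshot'] 0.0187
-0.02 0 [276.80204549 253.05260447] [295.33158498 174.95240285]
-0.02 0.011 [276.91186897 236.49961455] [292.27688101 174.58994614]
-0.03 0 [276.84066049 260.51730001] [295.34022219 172.65525048]
-0.03 0.011 [276.95760068 243.15723653] [292.27111543 172.29426833]
-0.04 0 [276.88391242 268.87836517] [295.34894128 170.33632143]
-0.04 0.011 [277.00894042 250.63127587] [292.26529528 169.9768581 ]
-0.05 0 [276.93268986 278.30756875] [295.35774342 167.99530455]
-0.05 0.011 [277.06698714 259.08171657] [292.25941977 167.63740539]
-0.06 0 [276.98812387 289.02356163] [295.3666298  165.63188275]
-0.06 0.011 [277.13314697 268.71326409] [292.2534881  165.27559419]
```

The gripper shut on nothing. Both views put the fingertips about 40 mm higher than the reported TCP, just above the door's top edge. I reopen, go about 37 mm lower and grip again. If the reported TCP is right after all, the gripper body still clears the door.

Request:
drive_tool([
  [0,0,0,-0.5,0,0,0],
  [0,0,0,-0.5,0,0,0],
  [0,0,0,-0.5,0,0,0],
  [0,0,0,-0.5,0,0,0],
  [0,0,0,-0.5,0,0,0],
  [0,0,0,-0.5,0,0,0],
  [0,0,0,1,0,0,0],
  [0,0,0,2,0,0,0],
  [0,0,0,3,0,0,0],
  [0,0,0,3.7,0,0,0],
  [0,0,0,3.7,0,0,0],
  [255,0,0,3.7,0,0,0],
  [255,0,0,3.7,0,0,0],
  [255,0,0,3.7,0,0,0],
  [255,0,0,3.7,0,0,0],
  [255,0,0,3.7,0,0,0],
  [255,0,0,3.7,0,0,0],
  [255,0,0,3.7,0,0,0],
], force=60)

```text
t: 5.1
tcp_pos: [0.6218, 0.1713, 0.096]
tool_rot: [0.181, 0.984, 0.0, 0.0]
force: [-0.7, -0.4, 3.0]
finger_gap: 0.104
```

```bash
python3 - <<'E'
from h import *
s=manip.sense(); print(s)
m=manip.camera_model("wrist");im=manip.snapshot("wrist");b=manip.snapshot("side")
a=cv2.resize(im[120:420,180:380],(400,600),interpolation=cv2.INTER_CUBIC)
b=cv2.resize(b[130:230,255:322],(400,600),interpolation=cv2.INTER_CUBIC)
cv2.imwrite("pics/c3.png",cv2.cvtColor(np.hstack([a,b]),cv2.COLOR_RGB2BGR))
E
```

```text
{'t': 5.1, 'q': array([ 9.58879869e-02,  6.65841189e-01,  1.46270332e+00, -1.21987027e-04,
        1.01242267e+00, -1.11108138e+00]), 'qd': array([ 3.06434165e-05,  1.13545484e-03,  9.88064616e-04,  2.17167736e-03,
        2.05051091e-03, -1.50176845e-03]), 'tau': array([ 4.61322838e-02, -4.60460901e+01, -1.47908458e+01,  5.62061265e-02,
       -1.44982352e-01, -5.98355091e-04]), 'tcp_pos': array([0.62183467, 0.17128718, 0.09597593]), 'tool_rot': array([1.80880037e-01, 9.83505115e-01, 3.60105159e-05, 3.14939607e-04]), 'force': array([-0.6738086 , -0.44645119,  3.03570375]), 'ft_torque': array([-0.07243486,  0.09379812, -0.02579425]), 'finger_gap': 0.10423912835602811}
```

View pics/c3.png

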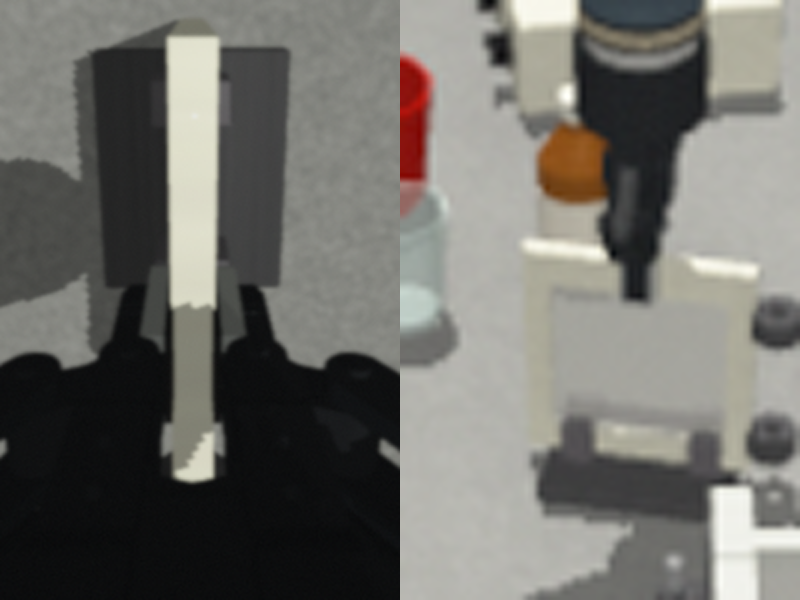

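The door is now gripped (gap 0.104 ≈ 10 mm, fingers about 30 mm down each side). Before moving I refit the machine pose with the wrist points.

```bash
python3 - <<'E'
from h import *
np.set_printoptions(precision=4,suppress=True)
s,d=C["scene"],C["side"];w=dict(np.load("w1.npz")); mm=lambda *p:np.array(p)/1000
Wc=lambda u,v:(u/3,170+v/3)
o=[(s,A(265,467),mm(270,115,0)),(s,A(45,345),mm(270,-115,0)),
(d,B(290,553),mm(20,-115,0)),(d,B(593,553),mm(270,-115,0)),(d,B(290,539),mm(20,-115,20)),
(w,Wc(487,133),mm(20,115,20))]
q,r=fit(o,[.6,-.16,-.17]); print("machine",q,np.degrees(q[2]));print(r)
for sh in (3,12,20):
  for n,c in(("scene",s),("side",d),("w",w)):
    print(sh,n,"up",proj(c,W(q,mm(0,78+sh,155)))[0],"low",proj(c,W(q,mm(0,78+sh,65)))[0])
print("obs side",B(262,270),B(262,342),"scene",A(405,127),"w up",Wc(318,175),"low",Wc(405,118))
print("hinge",W(q,mm(0,90,0)))
E
```

```text
machine [ 0.5811 -0.159  -0.1759] -10.077097047548886
[[ 0.7641  2.9317]
 [ 0.1568  0.4972]
 [-0.3082 -0.3164]
 [-1.298   0.8176]
 [-0.149  -0.3299]
 [-1.2898  0.7973]]
3 scene up [253.1959 198.3032] low [255.0709 213.9394]
3 side up [300.9431 223.737 ] low [300.5975 244.0838]
3 w up [ 93.3411 237.3438] low [126.6864 216.3252]
12 scene up [255.8823 199.6552] low [257.6065 215.2407]
12 side up [300.9227 221.7138] low [300.5798 242.05  ]
12 w up [ 99.684  236.0382] low [131.9122 215.2325]
20 scene up [258.2784 200.8612] low [259.8676 216.4011]
20 side up [300.9047 219.9334] low [300.5642 240.2596]
20 w up [105.3379 234.8745] low [136.5679 214.2589]
obs side (299.8571428571429, 227.14285714285714) (299.8571428571429, 247.71428571428572) scene (255.71428571428572, 201.28571428571428) w up (106.0, 228.33333333333334) low (135.0, 209.33333333333334)
hinge [[ 0.5969 -0.0704  0.    ]]
```

Request:
drive_tool([
  [255,0,0,-1,0,0,0],
  [255,0,0,-2,0,0,0],
  [255,0,0,-3.5,0,0,0],
  [255,0,0,-5,0,0,0],
  [255,0.5,0,-6,0,0,0],
  [255,2,-1,-6,0,0,-0.03],
  [255,4,-3,-6,0,0,-0.06],
  [255,5.5,-6,-6,0,0,-0.09],
  [255,6.8,-9,-6,0,0,-0.12],
  [255,6.8,-12,-6,0,0,-0.15],
  [255,6.8,-15,-6,0,0,-0.17],
  [255,6.8,-18,-6,0,0,-0.189],
  [255,6.8,-21,-6,0,0,-0.189],
  [255,6.8,-23.5,-6,0,0,-0.189],
  [255,6.8,-25,-6,0,0,-0.189],
  [255,6.8,-25.9,-6,0,0,-0.189],
  [255,6.8,-25.9,-6,0,0,-0.189],
  [255,6.8,-25.9,-6,0,0,-0.189],
])

```text
t: 7.0
tcp_pos: [0.466, -0.0461, 0.1557]
tool_rot: [0.087, 0.996, 0.0, 0.0]
force: [0.4, 0.6, -2.9]
finger_gap: 0.104
```

```bash
python3 - <<'E'
from h import *
s=manip.sense(); print(s["tcp_pos"],s["tool_rot"],s["force"],s["ft_torque"],s["finger_gap"])
m=manip.camera_model("wrist");np.savez("w2.npz",**m);im=manip.snapshot("wrist");b=manip.snapshot("side");c=manip.snapshot("scene")
for n,i in(("w2",im),("side2",b),("scene2",c)): cv2.imwrite(f"pics/{n}.png",cv2.cvtColor(i,cv2.COLOR_RGB2BGR))
a=cv2.resize(b[170:290,240:340],(500,600),interpolation=cv2.INTER_CUBIC)
c=cv2.resize(c[150:270,220:280],(300,600),interpolation=cv2.INTER_CUBIC)
cv2.imwrite("pics/c4.png",cv2.cvtColor(np.hstack([a,c]),cv2.COLOR_RGB2BGR))
E
```

```text
[ 0.46602687 -0.04609717  0.15569929] [8.74044119e-02 9.96172872e-01 2.07036419e-04 1.86319611e-04] [ 0.38047084  0.56842548 -2.94348495] [-0.01030961 -0.01132632  0.0071925 ] 0.10407760396251685
```

View pics/c4.png

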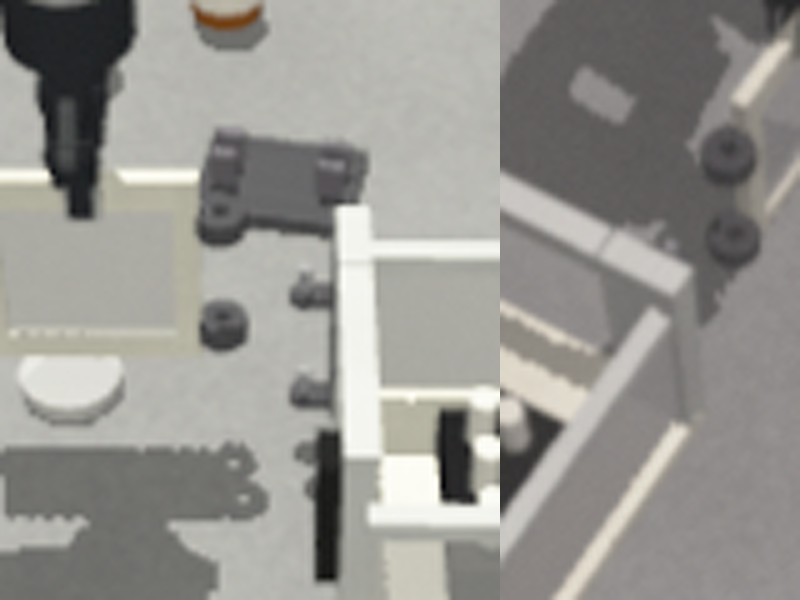

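The side view shows the upper pin tip at about (300.8,225) and the lower at (300.6,245.4). Knuckle tops are at (284.4,212) and (284.8,232.4), and in the scene view at (265.4,179.6) and (266.6,195.6). I check these against the kinematic prediction.

```bash
python3 - <<'E'
from h import *
np.set_printoptions(precision=4,suppress=True)
s,d=C["scene"],C["side"]
K=np.array([.5477,-.0606])
for z in(.195,.105): print(z,proj(d,[*K,z]),proj(s,[*K,z]))
tri=lambda a,b:(lambda X:(X[:3]/X[3]).ravel())(cv2.triangulatePoints(*[c["mtx"]@np.linalg.inv(c["cam_to_world"])[:3] for c in(d,s)],np.array(a,float),np.array(b,float)))
print(tri((284.4,212),(265.4,179.6)),tri((284.8,232.4),(266.6,195.6)))
f=lambda p:np.ravel([proj(d,[*p,.155])[0]-[300.8,225],proj(d,[*p,.065])[0]-[300.6,245.4]])
print("pin from side",least_squares(f,[.59,-.08]).x)
w=dict(np.load("w1.npz"))
f=lambda p:np.ravel([proj(w,[*p,.155])[0]-[106,228],proj(w,[*p,.065])[0]-[135,209]])
r=least_squares(f,[.59,-.08]);print("pin from wrist",r.x,r.fun)
E
```

```text
0.195 [[284.4172 211.7195]] [[264.8291 179.2023]]
0.105 [[284.8447 232.9091]] [[266.0521 196.1251]]
[ 0.5475 -0.0593  0.193 ] [ 0.5471 -0.0595  0.1068]
pin from side [ 0.594  -0.0848]
pin from wrist [ 0.59  -0.058] [-1.1245  0.2593  1.3775 -0.2642]
```

Request:
drive_tool([
  [255,-0.5,-0.4,0.8,0,0,0],
  [255,-1,-0.8,1.6,0,0,0],
  [255,-1.5,-1.2,2.4,0,0,0],
  [255,-1.95,-1.4,3.2,0,0,0],
  [255,-1.95,-1.4,3.2,0,0,0],
  [255,-1.95,-1.4,3.2,0,0,0],
])

```text
t: 7.75
tcp_pos: [0.4824, -0.0637, 0.1229]
tool_rot: [0.087, 0.996, 0.0, -0.001]
force: [-0.7, -0.1, -2.7]
finger_gap: 0.103
```

Request:
drive_tool([
  [255,-0.2,0,0,0,0,0],
  [255,-0.4,0,0,0,0,0],
  [255,-0.5,0,0,0,0,0],
  [255,-0.6,0,0,0,0,0],
  [255,-0.6,0,0,0,0,0],
])

```text
t: 8.25
tcp_pos: [0.4888, -0.0648, 0.1237]
tool_rot: [0.087, 0.996, -0.0, 0.0]
force: [0.6, 0.2, -3.0]
finger_gap: 0.106
```

Request:
drive_tool([
  [255,-0.1,0,0,0,0,0],
  [255,-0.2,0,0,0,0,0],
  [255,-0.2,0,0,0,0,0],
])

```text
t: 8.55
tcp_pos: [0.4908, -0.0652, 0.1236]
tool_rot: [0.087, 0.996, -0.0, 0.0]
force: [-0.1, 0.3, -3.1]
finger_gap: 0.102
```

Request:
drive_tool([
  [255,-0.1,0,0,0,0,0],
  [255,-0.1,0,0,0,0,0],
])

```text
t: 8.75
tcp_pos: [0.4917, -0.0653, 0.1235]
tool_rot: [0.087, 0.996, -0.0, 0.0]
force: [-0.2, -0.1, -2.7]
finger_gap: 0.101
```

Request:
drive_tool([
  [255,-0.1,0,0,0,0,0],
  [255,-0.1,0,0,0,0,0],
])

```text
t: 8.95
tcp_pos: [0.4927, -0.0655, 0.1235]
tool_rot: [0.087, 0.996, -0.0, 0.0]
force: [-0.1, -0.4, -3.6]
finger_gap: 0.104
```

Request:
drive_tool([
  [255,-0.1,0,0,0,0,0],
  [255,-0.1,0,0,0,0,0],
])

```text
t: 9.15
tcp_pos: [0.4937, -0.0657, 0.1235]
tool_rot: [0.087, 0.996, -0.0, 0.0]
force: [0.2, 0.2, -3.2]
finger_gap: 0.101
```

Request:
drive_tool([
  [255,-0.1,0,0,0,0,0],
  [255,-0.1,0,0,0,0,0],
])

```text
t: 9.35
tcp_pos: [0.4947, -0.0659, 0.1235]
tool_rot: [0.087, 0.996, -0.0, 0.0]
force: [0.2, 0.1, -2.2]
finger_gap: 0.105
```

Request:
drive_tool([
  [255,-0.1,0,0,0,0,0],
  [255,-0.1,0,0,0,0,0],
])

```text
t: 9.55
tcp_pos: [0.4954, -0.066, 0.1235]
tool_rot: [0.087, 0.996, 0.0, -0.0]
force: [-0.9, 0.4, -2.8]
finger_gap: 0.107
```

Request:
drive_tool([
  [255,-0.1,0,0,0,0,0],
  [255,-0.1,0,0,0,0,0],
])

```text
t: 9.75
tcp_pos: [0.4955, -0.0659, 0.1234]
tool_rot: [0.087, 0.996, 0.0, -0.001]
force: [-2.4, 0.4, -2.0]
finger_gap: 0.106
```

Request:
drive_tool([
  [255,-0.1,0,0,0,0,0],
  [255,-0.1,0,0,0,0,0],
])

```text
t: 9.95
tcp_pos: [0.4955, -0.0659, 0.1233]
tool_rot: [0.087, 0.996, 0.0, -0.002]
force: [-5.1, 0.4, 0.8]
finger_gap: 0.103
```

Contact at TCP x = 0.4955, only a few newtons, so the pin is about 20 mm ahead of the knuckle. Next I touch the pin from its right side.

Request:
drive_tool([
  [255,0.4,0,0,0,0,0],
  [255,0.7,-0.5,0,0,0,0],
  [255,0.7,-1.3,0,0,0,0],
  [255,0.7,-2.1,0,0,0,0],
  [255,0.5,-2.6,0,0,0,0],
  [255,0,-2.6,0,0,0,0],
  [255,-0.5,-2.6,0,0,0,0],
  [255,-0.9,-2.6,0,0,0,0],
  [255,-0.9,-2.6,0,0,0,0],
])

```text
t: 10.85
tcp_pos: [0.5029, -0.0936, 0.1235]
tool_rot: [0.087, 0.996, -0.0, 0.001]
force: [0.1, 0.1, -3.0]
finger_gap: 0.102
```

Request:
drive_tool([
  [255,0,0.2,0,0,0,0],
  [255,0,0.4,0,0,0,0],
  [255,0,0.4,0,0,0,0],
])

```text
t: 11.15
tcp_pos: [0.5022, -0.089, 0.1235]
tool_rot: [0.087, 0.996, 0.0, -0.0]
force: [1.0, 0.3, -2.5]
finger_gap: 0.107
```

Request:
drive_tool([
  [255,0,0.1,0,0,0,0],
  [255,0,0.2,0,0,0,0],
  [255,0,0.2,0,0,0,0],
])

```text
t: 11.45
tcp_pos: [0.5028, -0.0874, 0.1235]
tool_rot: [0.087, 0.996, 0.0, -0.0]
force: [0.2, -0.0, -2.7]
finger_gap: 0.102
```

Request:
drive_tool([
  [255,0,0.1,0,0,0,0],
  [255,0,0.2,0,0,0,0],
  [255,0,0.2,0,0,0,0],
])

```text
t: 11.75
tcp_pos: [0.5032, -0.0855, 0.1235]
tool_rot: [0.087, 0.996, 0.0, -0.0]
force: [0.0, -0.5, -3.0]
finger_gap: 0.105
```

Request:
drive_tool([
  [255,0,0.1,0,0,0,0],
  [255,0,0.2,0,0,0,0],
  [255,0,0.2,0,0,0,0],
])

```text
t: 12.05
tcp_pos: [0.5035, -0.0835, 0.1235]
tool_rot: [0.087, 0.996, 0.0, -0.0]
force: [-1.1, 0.4, -3.0]
finger_gap: 0.106
```

Request:
drive_tool([
  [255,0,0.1,0,0,0,0],
  [255,0,0.1,0,0,0,0],
])

```text
t: 12.25
tcp_pos: [0.5037, -0.0825, 0.1235]
tool_rot: [0.087, 0.996, 0.0, -0.0]
force: [0.5, -0.0, -2.5]
finger_gap: 0.106
```

Request:
drive_tool([
  [255,0,0.1,0,0,0,0],
  [255,0,0.1,0,0,0,0],
])

```text
t: 12.45
tcp_pos: [0.5039, -0.0816, 0.1235]
tool_rot: [0.087, 0.996, 0.0, -0.0]
force: [0.3, 0.6, -2.9]
finger_gap: 0.104
```

Request:
drive_tool([
  [255,0,0.1,0,0,0,0],
  [255,0,0.1,0,0,0,0],
])

```text
t: 12.65
tcp_pos: [0.504, -0.0806, 0.1235]
tool_rot: [0.087, 0.996, 0.0, -0.0]
force: [0.0, -0.5, -2.7]
finger_gap: 0.105
```

Request:
drive_tool([
  [255,0,0.1,0,0,0,0],
  [255,0,0.1,0,0,0,0],
])

```text
t: 12.85
tcp_pos: [0.5042, -0.0799, 0.1235]
tool_rot: [0.087, 0.996, -0.0, -0.0]
force: [-0.6, -0.5, -2.5]
finger_gap: 0.111
```

Request:
drive_tool([
  [255,0,0.1,0,0,0,0],
  [255,0,0.1,0,0,0,0],
])

```text
t: 13.05
tcp_pos: [0.5043, -0.0793, 0.1235]
tool_rot: [0.087, 0.996, -0.0, -0.0]
force: [-1.4, -4.1, -2.3]
finger_gap: 0.11
```

Request:
drive_tool([
  [255,0,0.1,0,0,0,0],
  [255,0,0.1,0,0,0,0],
])

```text
t: 13.25
tcp_pos: [0.5044, -0.0787, 0.1236]
tool_rot: [0.088, 0.996, -0.001, -0.0]
force: [-1.9, -5.4, -3.3]
finger_gap: 0.104
```

Request:
drive_tool([
  [255,0,0.1,0,0,0,0],
  [255,0,0.1,0,0,0,0],
])

```text
t: 13.45
tcp_pos: [0.5044, -0.0783, 0.1236]
tool_rot: [0.088, 0.996, -0.001, -0.0]
force: [-2.9, -7.5, -2.6]
finger_gap: 0.104
```

```bash
python3 - <<'E'
from station import manip
s=manip.sense();print(s["tcp_pos"],s["tool_rot"],s["force"],s["ft_torque"])
E
```

```text
[ 0.5044252  -0.07825858  0.12359237] [ 8.77549340e-02  9.96141333e-01 -1.21141599e-03 -2.20074695e-04] [-2.8640468  -7.50667858 -2.56162036] [-1.34413215  0.50922031 -0.5905854 ]
```

Two contacts, taken as circles of 20 mm, put the pin at about (0.5970, -0.0777). I confirm x with a second front touch at that y.

Request:
drive_tool([
  [255,0.2,-0.7,0,0,0,0],
  [255,0.7,-0.9,0,0,0,0],
  [255,1.3,-0.9,0,0,0,0],
  [255,1.8,-0.6,0,0,0,0],
  [255,1.8,0.2,0,0,0,0],
  [255,1.8,0.9,0,0,0,0],
  [255,1.7,1.5,0,0,0,0],
  [255,1.7,1.5,0,0,0,0],
  [255,1.7,1.5,0,0,0,0],
])

```text
t: 14.35
tcp_pos: [0.4909, -0.0587, 0.1235]
tool_rot: [0.087, 0.996, -0.0, 0.0]
force: [0.1, 0.1, -3.0]
finger_gap: 0.109
```

Request:
drive_tool([
  [255,-0.1,0,0,0,0,0],
  [255,-0.2,0,0,0,0,0],
  [255,-0.3,0,0,0,0,0],
  [255,-0.3,0,0,0,0,0],
])

```text
t: 14.75
tcp_pos: [0.4938, -0.0598, 0.1235]
tool_rot: [0.087, 0.996, -0.0, 0.0]
force: [0.0, -0.3, -3.6]
finger_gap: 0.1
```

Request:
drive_tool([
  [255,-0.1,0,0,0,0,0],
  [255,-0.1,0,0,0,0,0],
])

```text
t: 14.95
tcp_pos: [0.4947, -0.0599, 0.1235]
tool_rot: [0.087, 0.996, -0.0, 0.0]
force: [-1.2, -0.6, -3.6]
finger_gap: 0.109
```

Request:
drive_tool([
  [255,-0.1,0,0,0,0,0],
  [255,-0.1,0,0,0,0,0],
])

```text
t: 15.15
tcp_pos: [0.4957, -0.06, 0.1236]
tool_rot: [0.087, 0.996, -0.0, 0.0]
force: [0.5, -0.2, -2.6]
finger_gap: 0.102
```

Request:
drive_tool([
  [255,-0.1,0,0,0,0,0],
  [255,-0.1,0,0,0,0,0],
])

```text
t: 15.35
tcp_pos: [0.4964, -0.06, 0.1235]
tool_rot: [0.087, 0.996, 0.0, -0.0]
force: [-0.5, -0.4, -2.5]
finger_gap: 0.104
```

Request:
drive_tool([
  [255,-0.1,0,0,0,0,0],
  [255,-0.1,0,0,0,0,0],
])

```text
t: 15.55
tcp_pos: [0.4965, -0.0599, 0.1234]
tool_rot: [0.087, 0.996, 0.0, -0.001]
force: [-3.2, -0.2, -1.9]
finger_gap: 0.102
```

Request:
drive_tool([
  [255,0.4,0,0,0,0,0],
  [255,0.4,0,-1,0,0,0],
  [255,0.2,0,-1.8,0,0,0],
  [255,0,0,-1.8,0,0,0],
  [255,-0.5,-0.07,-1.8,0,0,0],
  [255,-1,-0.07,-1.8,0,0,0],
  [255,-1.5,-0.07,-1.8,0,0,0],
  [255,-1.85,-0.07,-1.8,0,0,0],
  [255,-1.85,-0.07,-1.8,0,0,0],
  [255,-1.85,-0.07,-1.8,0,0,0],
])

```text
t: 16.55
tcp_pos: [0.5154, -0.064, 0.1412]
tool_rot: [0.087, 0.996, 0.0, -0.0]
force: [0.5, -0.2, -2.7]
finger_gap: 0.105
```

```bash
python3 - <<'E'
from station import manip
s=manip.sense();print(s["tcp_pos"],s["tool_rot"],s["force"],s["ft_torque"])
E
```

```text
[ 0.51540728 -0.06404147  0.14122702] [ 8.72685680e-02  9.96184748e-01  1.08822719e-04 -3.65831729e-04] [ 0.48304319 -0.16175837 -2.65006596] [ 0.02030327  0.0483434  -0.02877544]
```

Request:
drive_tool([
  [255,-0.04,-0.01,0.3,0,0,0],
  [255,-0.04,-0.01,0.6,0,0,0],
  [255,-0.04,-0.01,0.8,0,0,0],
  [255,-0.04,-0.01,0.8,0,0,0],
])

```text
t: 16.95
tcp_pos: [0.5155, -0.0642, 0.133]
tool_rot: [0.087, 0.996, 0.0, -0.001]
force: [0.9, -0.8, -2.0]
finger_gap: 0.103
```

Request:
drive_tool([
  [255,0,0,0.1,0,0,0],
  [255,0,0,0.1,0,0,0],
])

```text
t: 17.15
tcp_pos: [0.5159, -0.0642, 0.1324]
tool_rot: [0.087, 0.996, 0.0, -0.0]
force: [-0.8, -0.1, -2.8]
finger_gap: 0.108
```

Request:
drive_tool([
  [255,0,0,0.1,0,0,0],
  [255,0,0,0.1,0,0,0],
])

```text
t: 17.35
tcp_pos: [0.5159, -0.0643, 0.1315]
tool_rot: [0.087, 0.996, 0.0, -0.0]
force: [-0.6, 0.3, -2.6]
finger_gap: 0.105
```

Request:
drive_tool([
  [255,0,0,0.1,0,0,0],
  [255,0,0,0.1,0,0,0],
])

```text
t: 17.55
tcp_pos: [0.5159, -0.0643, 0.1304]
tool_rot: [0.087, 0.996, 0.0, -0.0]
force: [-0.6, 0.3, -3.0]
finger_gap: 0.104
```

Request:
drive_tool([
  [255,0,0,0.1,0,0,0],
  [255,0,0,0.2,0,0,0],
  [255,0,0,0.2,0,0,0],
])

```text
t: 17.85
tcp_pos: [0.5159, -0.0643, 0.1283]
tool_rot: [0.087, 0.996, 0.0, -0.0]
force: [-0.8, 1.3, -3.0]
finger_gap: 0.109
```

Request:
drive_tool([
  [255,0,0,0.1,0,0,0],
  [255,0,0,0.2,0,0,0],
  [255,0,0,0.2,0,0,0],
])

```text
t: 18.15
tcp_pos: [0.5159, -0.0643, 0.1263]
tool_rot: [0.087, 0.996, 0.0, -0.0]
force: [0.5, 1.3, -3.0]
finger_gap: 0.106
```

Request:
drive_tool([
  [255,0,0,0.1,0,0,0],
  [255,0,0,0.2,0,0,0],
  [255,0,0,0.2,0,0,0],
])

```text
t: 18.45
tcp_pos: [0.5159, -0.0643, 0.1244]
tool_rot: [0.087, 0.996, 0.0, -0.0]
force: [0.5, 1.2, -3.1]
finger_gap: 0.106
```

Request:
drive_tool([
  [255,0,0,0.1,0,0,0],
  [255,0,0,0.2,0,0,0],
  [255,0,0,0.3,0,0,0],
  [255,0,0,0.4,0,0,0],
  [255,0,0,0.4,0,0,0],
])

```text
t: 18.95
tcp_pos: [0.5159, -0.0643, 0.1203]
tool_rot: [0.087, 0.996, 0.0, -0.0]
force: [-0.9, 0.7, -2.9]
finger_gap: 0.102
```

Request:
drive_tool([
  [255,0,0,0.1,0,0,0],
  [255,0,0,0.2,0,0,0],
  [255,0,0,0.3,0,0,0],
  [255,0,0,0.4,0,0,0],
  [255,0,0,0.4,0,0,0],
])

```text
t: 19.45
tcp_pos: [0.5159, -0.0643, 0.1163]
tool_rot: [0.087, 0.996, 0.0, -0.0]
force: [0.0, 1.3, -2.3]
finger_gap: 0.109
```

Request:
drive_tool([
  [255,0,0,0.1,0,0,0],
  [255,0,0,0.2,0,0,0],
  [255,0,0,0.2,0,0,0],
])

```text
t: 19.75
tcp_pos: [0.5159, -0.0643, 0.1144]
tool_rot: [0.087, 0.996, 0.0, -0.0]
force: [-1.7, 1.7, -2.7]
finger_gap: 0.11
```

Request:
drive_tool([
  [255,0,0,0.1,0,0,0],
  [255,0,0,0.1,0,0,0],
])

```text
t: 19.95
tcp_pos: [0.5159, -0.0643, 0.1138]
tool_rot: [0.087, 0.996, -0.0, -0.0]
force: [-2.9, 0.5, 1.6]
finger_gap: 0.104
```

Fully home: the support force appears at TCP z 0.1138 (expected 0.114). Releasing, then up.

Request:
drive_tool([
  [0,0,0,0,0,0,0],
  [0,0,0,0,0,0,0],
  [0,0,0,0,0,0,0],
  [0,0,0,0,0,0,0],
  [0,0,0,0,0,0,0],
  [0,0,0,0,0,0,0],
  [0,0,0,0,0,0,0],
  [0,0,0,0,0,0,0],
  [0,0,0,0,0,0,0],
  [0,0,0,-1.5,0,0,0],
  [0,0,0,-3,0,0,0],
  [0,0,0,-5,0,0,0],
  [0,0,0,-7,0,0,0],
  [0,0,0,-9,0,0,0],
  [0,0,0,-9,0,0,0],
])

```text
t: 21.45
tcp_pos: [0.518, -0.0649, 0.206]
tool_rot: [0.087, 0.996, -0.001, 0.003]
force: [0.4, 0.4, -0.7]
finger_gap: 1.002
```

```bash
python3 - <<'E'
from h import *
s=manip.sense(); print(s["tcp_pos"],s["force"],s["finger_gap"])
b=manip.snapshot("side");c=manip.snapshot("scene")
a=cv2.resize(b[170:290,240:340],(500,600),interpolation=cv2.INTER_CUBIC)
c=cv2.resize(c[140:260,220:280],(300,600),interpolation=cv2.INTER_CUBIC)
cv2.imwrite("pics/c5.png",cv2.cvtColor(np.hstack([a,c]),cv2.COLOR_RGB2BGR))
E
```

```text
[ 0.517975   -0.06491796  0.2060485 ] [ 0.40565381  0.40233802 -0.74329512] 1.0020292324581423
```

View pics/c5.png

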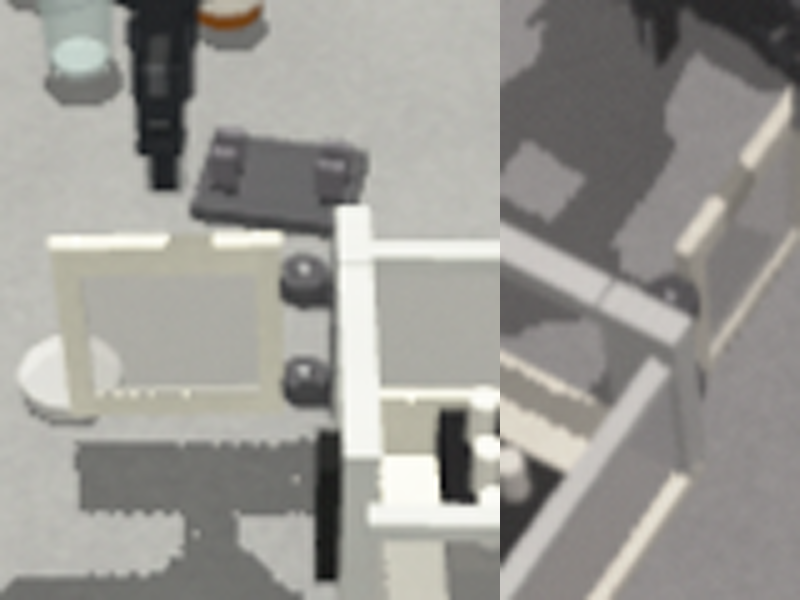

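The door hangs with both pin tips showing through the knuckles, standing open and upright. Now I close the fingers, go to the door's left side near the free edge, and push it round.

Request:
drive_tool([
  [255,0,0,-1,0,0,0],
  [255,1,1,-1,0,0,0],
  [255,2,2,-1,0,0,0],
  [255,3.2,3,-1,0,0,0],
  [255,3.2,4,0,0,0,0],
  [255,3.2,4,0,0,0,0],
  [255,3.2,4,2,0,0,0],
  [255,3.2,4,4,0,0,0],
  [255,3.2,4,6,0,0,0],
  [255,3.2,4,8.5,0,0,0],
  [255,3.2,4,8.5,0,0,0],
])

```text
t: 22.65
tcp_pos: [0.4893, -0.0189, 0.1157]
tool_rot: [0.087, 0.996, 0.001, -0.003]
force: [-0.6, 0.1, 0.7]
finger_gap: 0.001
```

Request:
drive_tool([
  [255,0,-0.5,0,0,0,0],
  [255,0,-1,0,0,0,0],
  [255,0,-1.5,0,0,0,0],
  [255,0,-2,0,0,0,0],
  [255,0.05,-2.4,0,0,0,0],
  [255,0.1,-2.8,0,0,0,0],
  [255,0.1,-3.2,0,0,0,0],
  [255,0.1,-3.2,0,0,0,0],
])

```text
t: 23.45
tcp_pos: [0.4848, -0.0512, 0.1186]
tool_rot: [0.088, 0.996, -0.0, 0.0]
force: [0.2, 0.1, -0.0]
finger_gap: -0.003
```

```bash
python3 - <<'E'
from station import manip
s=manip.sense();print(s["tcp_pos"],s["force"],s["q"],s["finger_gap"])
E
```

```text
[ 0.48481697 -0.05120582  0.11858342] [ 0.23681068  0.1253456  -0.00453126] [-3.34871968e-01  4.57302611e-01  1.84563104e+00 -1.08732241e-04
  8.38535866e-01 -1.73015917e+00] -0.003386039174934949
```

Request:
drive_tool([
  [255,0.05,-0.5,0,0,0,0],
  [255,0.08,-1.1,0,0,0,0],
  [255,0.08,-1.7,0,0,0,0],
  [255,0.05,-2.2,0,0,0,0],
  [255,-0.05,-2.7,0,0,0,0],
  [255,-0.1,-3.1,0,0,0,0],
  [255,-0.25,-3.6,0,0,0,0],
  [255,-0.4,-4.1,0,0,0,0],
  [255,-0.5,-4.55,0,0,0,0],
  [255,-0.7,-5.0,0,0,0,0],
  [255,-0.9,-5.5,0,0,0,0],
  [255,-1.1,-6.0,0,0,0,0],
  [255,-1.35,-6.4,0,0,0,0],
  [255,-1.6,-6.9,0,0,0,0],
  [255,-1.84,-7.3,0,0,0,0],
  [255,-2.15,-7.7,0,0,0,0],
  [255,-2.5,-8.15,0,0,0,0],
  [255,-2.82,-8.55,0,0,0,0],
  [255,-3.4,-9.1,0,0,0,0],
  [255,-3.96,-9.67,0,0,0,0],
])

```text
t: 25.45
tcp_pos: [0.5075, -0.1533, 0.1185]
tool_rot: [0.087, 0.996, -0.0, 0.0]
force: [0.6, 1.1, 0.4]
finger_gap: -0.001
```

```bash
python3 - <<'E'
from h import *
s=manip.sense(); print(s["tcp_pos"],s["force"])
b=manip.snapshot("side"); np.save("s3.npy",b)
# door top-edge bright pixels: which of candidate angles fits? compare top-edge line projections against brightness
H=np.array([.5976,-.0788]);ex=np.array([.9847,-.1741]);ey=np.array([.1741,.9847])
for n in("side","scene"):
    im=manip.snapshot(n).astype(float).mean(2); im=cv2.GaussianBlur(im,(3,3),0.6); best=[]
    for ph in range(0,95,5):
        p=np.radians(ph);u=-ex*np.cos(p)-ey*np.sin(p)
        P=[[*(H+u*r),.18] for r in np.linspace(.02,.148,30)]
        uv=proj(C[n],P); v=[im[int(round(y)),int(round(x))] for x,y in uv]; best.append((round(float(np.mean(v)),1),round(float(np.percentile(v,25)),1),ph))
    print(n,sorted(best)[::-1][:5])
E
```

```text
[ 0.50750224 -0.15333698  0.11853651] [0.5541557  1.12606714 0.38952315]
side [(220.7, 171.9, 60), (188.4, 155.1, 55), (179.5, 158.1, 65), (166.2, 131.0, 50), (161.2, 158.6, 70)]
scene [(179.5, 132.8, 60), (139.6, 115.3, 65), (135.1, 141.4, 0), (134.8, 76.8, 55), (130.2, 121.1, 5)]
```

Request:
drive_tool([
  [255,-0.45,-0.35,0,0,0,0],
  [255,-0.9,-0.67,0,0,0,0],
  [255,-1.33,-0.97,0,0,0,0],
  [255,-1.8,-1.25,0,0,0,0],
  [255,-2.3,-1.5,0,0,0,0],
  [255,-2.79,-1.74,0,0,0,0],
  [255,-3.2,-1.92,0,0,0,0],
  [255,-3.55,-2.05,0,0,0,0],
  [255,-3.84,-2.14,0,0,0,0],
  [255,-4.2,-2.25,0,0,0,0],
  [255,-4.5,-2.33,0,0,0,0],
  [255,-4.8,-2.4,0,0,0,0],
  [255,-4.8,-2.4,0,0,0,0],
])

```text
t: 26.9
tcp_pos: [0.5507, -0.1851, 0.1186]
tool_rot: [0.087, 0.996, -0.0, 0.0]
force: [0.1, 0.1, -0.4]
finger_gap: 0.001
```

Request:
drive_tool([
  [255,-0.2,0,0,0,0,0],
  [255,-0.4,0,0,0,0,0],
  [255,-0.6,0,0,0,0,0],
  [255,-0.6,0,0,0,0,0],
])

```text
t: 27.3
tcp_pos: [0.5564, -0.1859, 0.1186]
tool_rot: [0.087, 0.996, -0.0, 0.0]
force: [-0.3, 0.1, -0.0]
finger_gap: -0.001
```

Request:
drive_tool([
  [255,-0.2,0,0,0,0,0],
  [255,-0.4,0,0,0,0,0],
  [255,-0.4,0,0,0,0,0],
])

```text
t: 27.6
tcp_pos: [0.5604, -0.1866, 0.1185]
tool_rot: [0.087, 0.996, -0.0, 0.0]
force: [-0.6, 1.3, 0.5]
finger_gap: -0.003
```

Request:
drive_tool([
  [255,-0.2,0,0,0,0,0],
  [255,-0.3,0,0,0,0,0],
  [255,-0.3,0,0,0,0,0],
])

```text
t: 27.9
tcp_pos: [0.5612, -0.1867, 0.1184]
tool_rot: [0.087, 0.996, 0.0, -0.002]
force: [-5.1, -0.4, 3.4]
finger_gap: 0.001
```

Stop reached (about 5 N at the expected position). Backing straight off and up.

Request:
drive_tool([
  [255,0.2,0,0,0,0,0],
  [255,0.5,0,0,0,0,0],
  [255,1,0,0,0,0,0],
  [255,2,0,0,0,0,0],
  [255,4,0,0,0,0,0],
  [255,5,0,-3,0,0,0],
  [255,5,0,-7,0,0,0],
  [255,5,0,-11,0,0,0],
  [255,6,0,-13,0,0,0],
  [255,6,0,-13,0,0,0],
  [255,6,0,-13,0,0,0],
])

```text
t: 29.0
tcp_pos: [0.5033, -0.1764, 0.2484]
tool_rot: [0.087, 0.996, -0.0, 0.0]
force: [-0.0, -0.7, -0.4]
finger_gap: 0.001
```

```bash
python3 - <<'E'
from h import *
s=manip.sense(); print(s["t"],s["tcp_pos"],s["force"])
H=np.array([.5976,-.0788]);ex=np.array([.9847,-.1741]);ey=np.array([.1741,.9847])
out=[]
for n in("side","scene"):
    I=manip.snapshot(n); im=cv2.GaussianBlur(I.astype(float).mean(2),(3,3),0.6); best=[]
    for ph in np.arange(70,100,1.):
        p=np.radians(ph);u=-ex*np.cos(p)-ey*np.sin(p)
        uv=proj(C[n],[[*(H+u*r),.18] for r in np.linspace(.02,.148,60)]).astype(np.float32)
        v=cv2.remap(im.astype(np.float32),uv[:,0],uv[:,1],1); best.append((round(float(v.mean()),1),ph))
    print(n,sorted(best)[::-1][:5])
    e=H-ey*.153; print("shut edge px",proj(C[n],[*e,.18]),"pins",proj(C[n],[*H,.168]))
    out.append(I)
a=cv2.resize(out[0][180:300,250:350],(480,576),interpolation=cv2.INTER_CUBIC)
c=cv2.resize(out[1][140:260,190:256],(317,576),interpolation=cv2.INTER_CUBIC)
cv2.imwrite("pics/c6.png",cv2.cvtColor(np.hstack([a,c]),cv2.COLOR_RGB2BGR))
E
```

```text
29.0 [ 0.50328073 -0.17636041  0.2483975 ] [-0.03041917 -0.66887138 -0.35653397]
side [(245.5, np.float64(88.0)), (242.5, np.float64(87.0)), (241.6, np.float64(89.0)), (231.7, np.float64(90.0)), (230.0, np.float64(86.0))]
shut edge px [[302.29713503 255.52308544]] pins [[301.71827798 220.43859789]]
scene [(201.2, np.float64(90.0)), (200.9, np.float64(89.0)), (194.5, np.float64(91.0)), (194.1, np.float64(88.0)), (183.2, np.float64(87.0))]
shut edge px [[207.4790295  171.83526395]] pins [[252.75534771 196.59242496]]
```

View pics/c6.png

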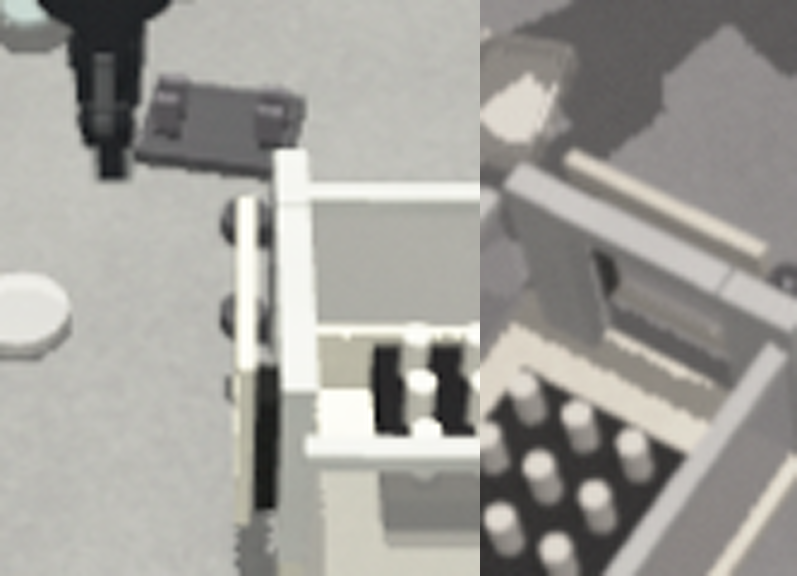

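The side view shows the shut door (u≈245) lying along the black stop (u≈265), and the scene view shows it parallel to the cross bar. The arm is well clear. Handing in.

```bash
python3 -c "
from station import manip
print(manip.sign_off(), manip.sense()['t'])"
```

```text
the job is handed in; nothing more can be done
the job is handed in; nothing more can be done
```

The door is hung on both pins and shut against its stop. I handed the job in at about 29 s of the 72 s allowed; no verdict is reported.

- **Grasp:** the first grip closed on nothing. In the pictures the fingertips sat about 35–40 mm above the reported TCP. I went about 37 mm lower and got a firm hold at the second try.
- **Finding the pins:** my camera estimates of the pin's y disagreed by about 27 mm, side view against wrist view. I felt for it instead, with two front touches and one side touch of at most about 8 N. My two ways of combining these touches still gave y about 2.7 mm apart, and I went with the side touch.
- **Hanging:** the knuckles went down with 1–2 N of side force. The door reached its shoulders at TCP z 0.1138, against 0.114 expected. I then released it standing open, and the picture shows both pin tips through the knuckles.
- **Shutting:** I pushed it round until it met the stop at about 5 N, then backed the arm off.

**Last checks:** with 90° meaning square to the machine on my fitted pose, the side view puts the door at 88° and the scene view at 89.5°. That is about 1–5 mm at the free edge, against 12 mm allowed. The arm touched nothing when I handed in. I saw nothing on the bench disturbed, but I did not measure the other things again.

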